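Clear the display riser and stand the amethyst on it

TASK

The little beige gift box has been left on the wooden display riser: lift it off and set it down flat, lid up, well within the cork mat. Then stand the purple amethyst point upright in the middle of the cleared riser. Leave the yellow citrine point and the green jade point standing where they are.

Things in the scene. Friction and masses are not known exactly. Their poses are not given: they have to be found in the camera images.
- box: Small closed pale beige card gift box, 34 (x) x 50 (y) x 22 (z) mm, about 50 g, lid fixed on; at the start it lies lid up on top of the riser. Origin: centre of its underside, z up through the lid. Grip it across its 34 mm width (its x axis).
- riser: Fixed low stepped display riser of dark wood: foot 120 x 120 x 10 mm, step 100 x 100 mm above it, an 84 x 84 mm grey fabric-covered hard pad on top; the flat top of the pad is 26 mm above the table. Origin: centre of the underside; its z axis points up through the middle of the top, x and y run along its sides.
- mat: Fixed square cork mat on the table, 140 x 140 x 4 mm. Origin: centre of the underside, x and y along its sides, top at 4 mm.
- amethyst: Purple amethyst stone point, 31 (x) x 27 (y) x 70 (z) mm, about 90 g: a six-sided column with a flat foot and a pointed top, standing on the table, z up. Origin: centre of the underside. Its two nearly parallel flat sides, 27 mm apart, face +y and -y; grip across them (along its y axis) below 44 mm, where the upright sides begin to give way to the slanting top.
- citrine: Yellow citrine stone point, 29 x 27 x 60 mm, six-sided with a pointed top, standing on the table, z up. Origin: centre of the underside. Bystander: leave it alone.
- jade: Green jade stone point, 27 x 28 x 75 mm, six-sided with a pointed top, standing on the table, z up. Origin: centre of the underside. Bystander: leave it alone.
Things that resemble listed ones, but are neither listed nor needed, are in the scene too. Leave any red look-alike of the box alone.

How it is judged:
By the outcome, as a careful person would: the job done as asked, in the order asked, and still so for the second after the job is handed in, with the robot touching nothing.
It also fails if it takes over 61 s, if anything falls off the work surface, if the arm or the gripper's body presses on something with over 40 N, if the wrist force passes 120 N, or if a joint passes its speed limit or range.

ROBOT

A 6-joint arm with a two-finger parallel gripper is mounted at the origin on a cart in front of the work surface, level with it; the furniture and walls round the work are solid. World frame = base frame: x ahead of the robot, y to its left, z up, the work surface at z = 0. Lengths are in m, angles in rad, forces in N, time in s.
With the tool pointing down it reaches from about 0.425 to 0.95 m from the base axis. Payload 3.5 kg.
Tool frame: the origin (TCP) lies on the centre line of the jaws, within the pads' length; the fingertips stand tip_extent ahead of it and the grasp point (between the pads) lies 2 mm behind it (tip_extent is the distance from the TCP to the fingertips, in m); z points along the fingers, y is the direction in which the jaws open and shut (so a half turn about z gives the same grasp; the last joint's range is limited). The gripper opens to 85 mm and grips with 20 to 120 N. Pads are 22 mm wide; open, the fingers measure 114 mm over their backs; the gripper's body (76 mm by 85 mm) begins 54 mm behind the grasp point. The pads swing forward as they close: fully open they stand 13 mm farther back than shut.
Start: joints at [-1.434, 0.286, 1.577, -0, 1.279, -0.15], TCP at [0.191, -0.647, 0.248] pointing down, gripper open.
Joint ranges: [-2.77, 2.77], [-0.9, 2.22], [0.21, 2.48], [-1.53, 4.67], [0.24, 2.81], [-2.84, 2.84]. Speed limits (rad/s): [2.79, 2.79, 3.14, 3.14, 3.14, 3.14].

INTERFACE

Orientations are given as a unit quaternion [x, y, z, w].
In Python, from plant import * gives the robot as it stands.
- The arm moves only by the shell command python3 -m crank 'ROWS' [FORCE]. ROWS is JSON, a list of rows, each a list of 7 numbers: the gripper's target within -1 to 1 (shut at 1, half-way at 0, fully open at -1), then the shift along the tool's x, y, z in cm, then the turn, a rotation vector about the tool's x, y, z in degrees. In form: [[fingers, tx, ty, tz, wx, wy, wz], ...]. A call has 1 to 5 rows; each row shifts and turns the commanded pose from where the row before left it, along the tool's axes as they then stand; what a row does not reach is not made up. A row lasts 1/10 s, in which the tool goes at most 50 mm and 8.59 degrees, less where a joint would pass 70% of its speed; a pose out of reach is approached as far as the arm can. A call is refused whole if a number of a shift passes 5 or a number of a turn 8.59, either way. A call with a gripper value outside its range is refused whole. The fingers move at their own pace and stop on an object; FORCE is the grip in N (left out, the last holds). Time passes only in rows, so rows that do not move let the fingers close. It gives the time, the measured TCP pose, the force and the opening at its end, in the units of the state.
- get_state(): the state, without advancing time (a new reading comes with each control period).
- read_camera(name): name is "side" or "top" or "wrist"; returns a dict with "color" (420x560x3 uint8, red, green, blue), "vfov" (degrees; the focal length in pixels is half the picture's height over the tangent of half this angle, whatever the lens; pixels are square), "cx", "cy" (the principal point, pixels), "cam_to_world" (4x4, takes a point from camera to world coordinates). Camera axes: x right, y up, looking along -z (the intrinsics and any distortion apply to the point x, -y, -z); pixel columns grow to the right and rows downward; lengths in m; the calibration is good to about 2 mm. A picture is of the moment at which its call begins. There is no depth.
- sign_off(): hands the job in, once; it reports no verdict.
Trained networks look in the newest picture that a camera, given by its name, has taken for a name from the list of things; names that differ only in an ending like _2 or _b are one class to them, and where a whole thing is asked for, a point or a joint stands for the part that bears it (a point fixed in the world has none). Each returns a list of dicts, best first, with "p" (0 to 1); they miss things now and then, are a little off and sometimes report something else, mostly with a low value. They report only what shows in the picture. A call takes as long as a camera call. They do not tell look-alikes from the thing itself.
- trace(thing, camera): "pixels" (420x560 bool, what is visible of it) and "location" ([column, row] in pixels, amid what is visible of it).
- place_of(thing, camera): "location" ([column, row] in pixels: a listed point, or the origin of a listed thing).
The state is a dict: "time": time; "qpos": joint angles; "dq": joint speeds; "joint_efforts": joint torques, N m; "eef_pos": TCP position; "tcp_rot": TCP orientation; "contact_force": force on the tool from outside, world axes, zero at the start; "wrist_torque": the same for the moment, N m; "opening": opening from 0.0 (shut) to 1.0 (fully open).
Only numpy, scipy, OpenCV 4.12 (cv2) and the standard library are available. Lean on these libraries where they do the work, as an engineer would, in place of code of your own. Each camera call takes 0.05 s, during which the arm holds its last target.

## Working session

There is one attempt and no reset: what is moved stays moved. The work goes in short steps, Python scripts to look and compute and a shell command to move; the robot and the scene stay as the last step left them, time stands still between calls to the robot, and variables do not carry over. Pictures are saved under pics/ and viewed, and the job is handed in when it is done.

```bash
ls; mkdir -p pics; python3 - <<'E'
from plant import *
import cv2
s=get_state();print({k:(v if not hasattr(v,'tolist') else v.tolist()) for k,v in s.items()})
for c in ["side","top","wrist"]:
    r=read_camera(c);cv2.imwrite(f"pics/{c}0.png",r["color"][:,:,::-1]);print(c,r["vfov"],r["cx"],r["cy"],[k for k in r]);print(r["cam_to_world"])
    for t in ["box","riser","mat","amethyst","citrine","jade"]:
        print(t,[(round(float(d["p"]),2),[round(float(x)) for x in d["location"]]) for d in place_of(t,c)],[(round(float(d["p"]),2),[round(float(x)) for x in d["location"]],int(d["pixels"].sum())) for d in trace(t,c)])
print(get_state()["time"])
E
```

```text
pics
{'time': 0.0, 'qpos': [-1.4340026240367878, 0.2872080707036941, 1.578183780778191, 3.7846297916156374e-05, 1.2785789489802106, -0.14999689004192973], 'dq': [-0.0006473396098939507, 0.00012245685552108638, 0.0008941257932142763, -0.0007229001111816394, -0.000353117044595147, 0.000814747777388654], 'joint_efforts': [-0.0022313099907478318, -40.59847354888916, -29.262508749961853, -0.0002623014006530866, 0.005916489899391308, 6.041123015165795e-06], 'eef_pos': [0.19089477422565002, -0.6468043580861106, 0.2469151752651483], 'tcp_rot': [0.9897365814956494, 0.14289886292830573, 2.596377976368122e-05, -0.0011889276619127215], 'contact_force': [0.26290028397276227, -0.06154013453534394, -0.24831858512435595], 'wrist_torque': [0.024202727246487574, -0.0009571730858351747, -0.022094563473274556], 'opening': 0.9957162329977443}
side 45.361796734459915 280.10896901661334 209.38104591049196 ['color', 'vfov', 'cx', 'cy', 'cam_to_world']
[[-0.97545797  0.1346658  -0.17420352  0.36754484]
 [-0.2196922  -0.64819452  0.72909478  0.72758224]
 [-0.01473364  0.74947247  0.66187154  0.69849863]
 [ 0.
[... 885 characters left out ...]
)]
riser [(0.56, [287, 218])] [(0.57, [287, 214], 1825)]
mat [(0.84, [186, 224])] [(0.85, [186, 227], 2669)]
amethyst [(0.64, [378, 217])] [(0.7, [380, 217], 100)]
citrine [(0.44, [346, 244])] [(0.66, [346, 245], 87)]
jade [(0.39, [348, 180])] []
wrist 60.88454960464147 284.97621695342536 204.38563081476738 ['color', 'vfov', 'cx', 'cy', 'cam_to_world']
[[ 2.82996105e-01  9.11892456e-01  2.97263105e-01  2.67962402e-01]
 [-9.59121033e-01  2.69132578e-01  8.74900002e-02 -6.23757251e-01]
 [-2.21714744e-04 -3.09870626e-01  9.50778705e-01  3.73522700e-01]
 [ 0.00000000e+00  0.00000000e+00  0.00000000e+00  1.00000000e+00]]
box [] []
riser [] []
mat [] []
amethyst [] []
citrine [] []
jade [] []
1.95
```

```bash
python3 - <<'E'
import cv2
a=cv2.imread("pics/side0.png")[100:400,130:430];cv2.imwrite("pics/side0c.png",cv2.resize(a,(600,600),interpolation=cv2.INTER_CUBIC))
a=cv2.imread("pics/top0.png")[110:310,130:410];cv2.imwrite("pics/top0c.png",cv2.resize(a,(784,560),interpolation=cv2.INTER_CUBIC))
E
```

```text
(no output)
```

View pics/side0c.png

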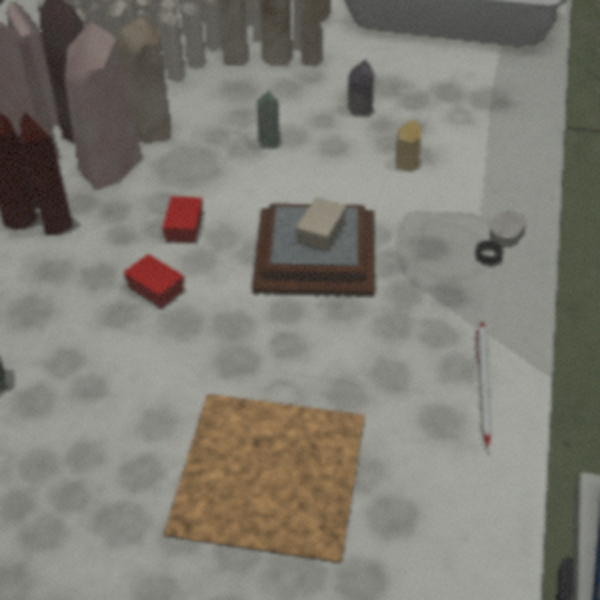

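View pics/top0c.png

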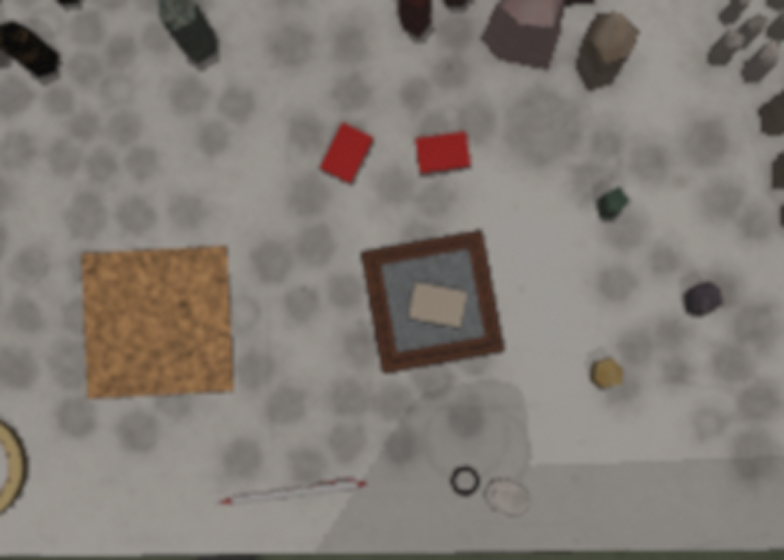

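View pics/top0.png

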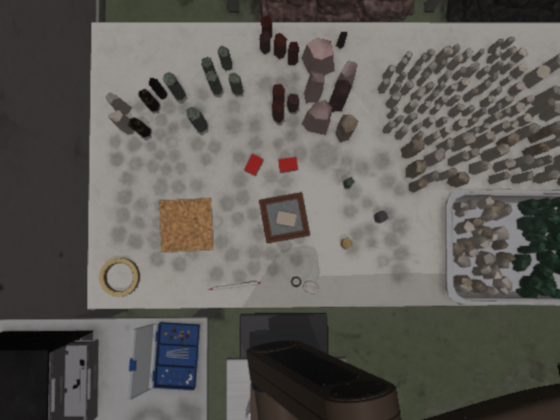

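View pics/side0.png

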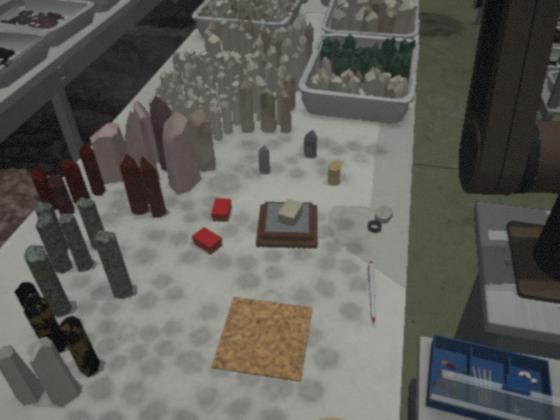

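The top view shows the pale box on the riser at (287,219). Two red look-alikes sit at (253,164) and (289,166). The dark purple amethyst is at (380,217), citrine (346,244), jade (348,182) and the mat (186,225). The choice of box is the pale one at (287,219) top and (287,212) side. Next I'll measure positions.

```bash
cat > h.py <<'E'
import numpy as np, cv2
from plant import *
def cam(name):
    r=read_camera(name); r["f"]=r["color"].shape[0]/2/np.tan(np.radians(r["vfov"])/2); r["T"]=np.array(r["cam_to_world"]); return r
def ray(r,p):
    p=np.asarray(p,float); d=np.array([(p[0]-r["cx"])/r["f"],-(p[1]-r["cy"])/r["f"],-1.0]); return r["T"][:3,3],r["T"][:3,:3]@d
def onz(r,p,z):
    o,d=ray(r,p); return o+d*(z-o[2])/d[2]
def proj(r,X):
    c=r["T"][:3,:3].T@(np.asarray(X)-r["T"][:3,3]); return np.array([r["cx"]+r["f"]*c[0]/-c[2], r["cy"]-r["f"]*c[1]/-c[2]])
def rect_on(r,mask,z):
    cs,_=cv2.findContours(mask.astype(np.uint8),cv2.RETR_EXTERNAL,cv2.CHAIN_APPROX_NONE)
    c=max(cs,key=cv2.contourArea)[:,0]
    P=np.array([onz(r,p,z)[:2]*1000 for p in c],np.float32)
    return cv2.minAreaRect(P)
def save(r,name,box=None,scale=None):
    a=r["color"][:,:,::-1]
    if box: x0,y0,x1,y1=box; a=a[y0:y1,x0:x1]
    if scale: a=cv2.resize(a,None,fx=scale,fy=scale,interpolation=cv2.INTER_CUBIC)
    cv2.imwrite(f"pics/{name}.png",a)
E
python3 - <<'E'
from h import *
for c in ["top","side"]:
    r=cam(c)
    for t,z in [("box",.048),("mat",.004),("riser",0.026),("amethyst",.03),("citrine",.03),("jade",.03)]:
        L=place_of(t,c)
        z0={"box":.026}.get(t,0.0)
        for d in L: print(c,t,round(d["p"],2),"origin@",(onz(r,d["location"],z0)*1000).round(0))
        for d in trace(t,c):
            m=rect_on(r,d["pixels"],z); print("   ",t,round(d["p"],2),[np.round(x) for x in m], )
E
```

```text
top box 0.69 origin@ [659. -10.  26.]
top box 0.58 origin@ [513.  -8.  26.]
top box 0.56 origin@ [660.  86.  26.]
    box 0.69 [array([661.,  -8.]), array([52., 34.]), np.float64(90.0)]
    box 0.57 [array([662.,  82.]), array([35., 50.]), np.float64(63.0)]
top mat 0.78 origin@ [508. 268.   0.]
    mat 0.73 [array([506., 265.]), array([140., 140.]), np.float64(3.0)]
top riser 0.66 origin@ [523.  -1.   0.]
    riser 0.63 [array([522.,   2.]), array([120., 121.]), np.float64(9.0)]
top amethyst 0.63 origin@ [520.  -5.   0.]
top amethyst 0.45 origin@ [ 521. -250.    0.]
    amethyst 0.48 [array([ 524., -253.]), array([32., 29.]), np.float64(90.0)]
top citrine 0.45 origin@ [ 446. -159.    0.]
    citrine 0.51 [array([ 453., -161.]), array([29., 24.]), np.float64(90.0)]
top jade 0.52 origin@ [ 615. -163.    0.]
    jade 0.66 [array([ 614., -168.]), array([23., 31.]), np.float64(26.0)]
side box 0.98 origin@ [659.  26.  26.]
side box 0.88 origin@ [523.   6.  26.]
side box 0.63 origin@ [652. 107.  26.]
    box 0.91 [array([651.,  35.]), array([37., 71.]), np.float64(9.0)]
    box 0.71 [array(
[... 209 characters left out ...]
7 origin@ [507. 267.   0.]
    mat 0.56 [array([507., 270.]), array([141., 141.]), np.float64(3.0)]
side riser 0.58 origin@ [524.  11.   0.]
    riser 0.92 [array([521.,  25.]), array([120., 129.]), np.float64(9.0)]
side amethyst 0.62 origin@ [ 528. -244.    0.]
    amethyst 0.52 [array([ 526., -252.]), array([ 29., 109.]), np.float64(10.0)]
side citrine 0.7 origin@ [ 459. -167.    0.]
side citrine 0.54 origin@ [535. -22.   0.]
    citrine 0.78 [array([ 455., -153.]), array([26., 91.]), np.float64(8.0)]
side jade 0.7 origin@ [ 621. -173.    0.]
    jade 0.83 [array([ 619., -169.]), array([ 25., 105.]), np.float64(14.0)]
    jade 0.21 [array([522.,  -7.]), array([71., 44.]), np.float64(82.0)]
```

```bash
python3 - <<'E'
import cv2
a=cv2.imread("pics/side0.png")[120:260,190:390];cv2.imwrite("pics/side0d.png",cv2.resize(a,(800,560),interpolation=cv2.INTER_CUBIC))
E
```

```text
(no output)
```

View pics/side0d.png

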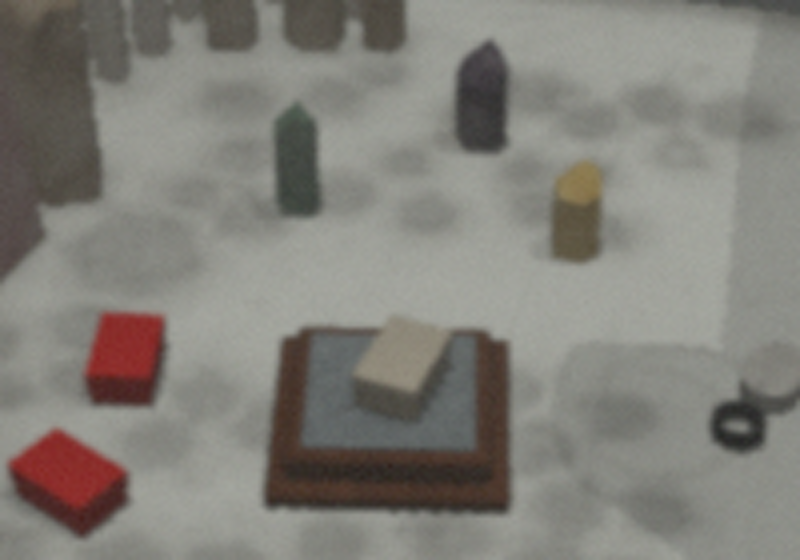

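```bash
python3 - <<'E'
from h import *
r=cam("top")
c=r["color"].astype(int)
sub=c[195:245,258:312]
hsv=cv2.cvtColor(r["color"],cv2.COLOR_RGB2HSV)
m=np.zeros(c.shape[:2],bool)
# warm bright
w=(c[:,:,0]-c[:,:,2]>8)&(c[:,:,0]>115)
m[205:232,272:302]=w[205:232,272:302]
print(m.sum()); print(rect_on(r,m,.048))
save(r,"t1",(255,190,315,250),9)
m2=np.zeros_like(m);m2[190:250,255:315]=((c[:,:,0]-c[:,:,2]>15)&(c[:,:,0]<110))[190:250,255:315]
print("riser foot",m2.sum(),rect_on(r,m2,.010))
s=get_state();
from scipy.spatial.transform import Rotation as R
print(R.from_quat(s["tcp_rot"]).as_matrix().round(3))
E
```

```text
226
((519.3609008789062, -1.5217208862304688), (48.76784896850586, 31.524805068969727), 79.28549194335938)
riser foot 918 ((524.5289306640625, 3.5233612060546875), (118.25950622558594, 118.25411224365234), 9.919798851013184)
[[ 0.959  0.283  0.   ]
 [ 0.283 -0.959  0.   ]
 [ 0.    -0.    -1.   ]]
```

View pics/t1.png

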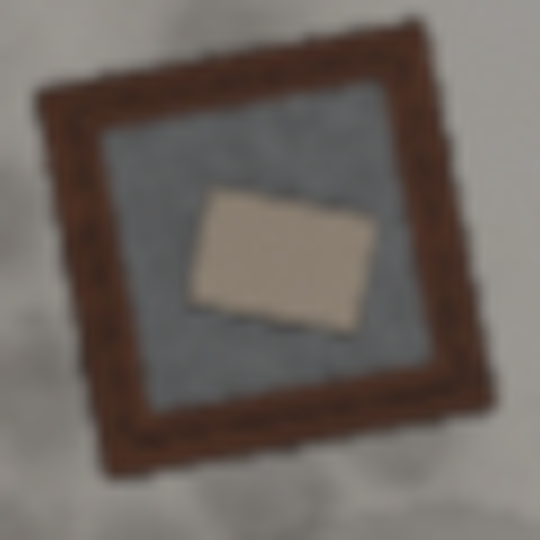

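Box: centre about (519,-2) mm with yaw about -10°. I'll rotate first (wz -63°), then translate.

```bash
python3 -m crank '[[-1,0,0,0,0,0,-8],[-1,0,0,0,0,0,-8],[-1,0,0,0,0,0,-8],[-1,0,0,0,0,0,-8],[-1,0,0,0,0,0,-8]]'; python3 -m crank '[[-1,0,0,0,0,0,-8],[-1,0,0,0,0,0,-8],[-1,0,0,0,0,0,-7]]'
```

```text
time: 3.8
eef_pos: [0.191, -0.6474, 0.2483]
tcp_rot: [0.88, 0.475, 0.0, -0.0]
contact_force: [1.0, -0.1, -0.0]
opening: 1.0
time: 4.1
eef_pos: [0.191, -0.6474, 0.2483]
tcp_rot: [0.768, 0.641, -0.0, 0.0]
contact_force: [1.3, -0.0, 0.2]
opening: 1.0
```

```bash
for i in 1; do :; done; python3 -m crank '[[-1,4.6,1.4,0,0,0,0],[-1,4.6,1.4,0,0,0,0],[-1,4.6,1.4,0,0,0,0],[-1,4.6,1.4,0,0,0,0],[-1,4.6,1.4,0,0,0,0]]'; python3 -m crank '[[-1,4.6,1.4,0,0,0,0],[-1,4.6,1.4,0,0,0,0],[-1,4.6,1.4,0,0,0,0],[-1,4.6,1.4,0,0,0,0],[-1,4.6,1.4,0,0,0,0]]'
```

```text
time: 4.6
eef_pos: [0.3025, -0.4324, 0.2484]
tcp_rot: [0.769, 0.639, 0.0, 0.0]
contact_force: [1.2, 0.4, -0.7]
opening: 1.002
time: 5.1
eef_pos: [0.4135, -0.2191, 0.2488]
tcp_rot: [0.769, 0.639, 0.0, 0.001]
contact_force: [1.2, -0.3, 0.6]
opening: 1.001
```

```bash
python3 -m crank '[[-1,4.6,1.3,0,0,0,0],[-1,4.6,1.3,0,0,0,0],[-1,4.6,1.3,0,0,0,0],[-1,4.6,1.3,0,0,0,0],[-1,4.6,1.3,0,0,0,0]]'; python3 -m crank '[[-1,0,0,3,0,0,0],[-1,0,0,3,0,0,0],[-1,0,0,0,0,0,0]]';  python3 - <<'E'
from h import *
r=cam("wrist"); save(r,"w1")
from scipy.spatial.transform import Rotation as R
s=get_state();print(s["eef_pos"],R.from_quat(s["tcp_rot"]).as_matrix().round(3).tolist())
for d in trace("box","wrist"):
    print(round(d["p"],2),d["location"],rect_on(r,d["pixels"],.048))
for t in["riser","mat"]:
  for d in trace(t,"wrist"): print(t,round(d["p"],2),d["location"],rect_on(r,d["pixels"],.026))
E
```

```text
time: 5.6
eef_pos: [0.5197, -0.0047, 0.2488]
tcp_rot: [0.769, 0.639, 0.0, 0.001]
contact_force: [1.1, -1.7, 0.5]
opening: 1.0
time: 5.9
eef_pos: [0.5161, -0.0055, 0.1838]
tcp_rot: [0.769, 0.639, -0.003, -0.004]
contact_force: [-1.3, 0.3, -1.1]
opening: 0.998
[ 0.51756702 -0.00616374  0.18636384] [[0.183, 0.983, -0.005], [0.983, -0.183, 0.001], [0.0, -0.005, -1.0]]
0.82 [466.7, 153.5] ((652.38232421875, 2.6764698028564453), (36.84126663208008, 49.66284942626953), 7.583758354187012)
0.75 [288.1, 187.6] ((520.942626953125, 1.7673206329345703), (53.39251708984375, 34.39720153808594), 79.68939971923828)
0.64 [461.9, 31.5] ((652.3156127929688, 84.62390899658203), (33.438846588134766, 51.10767364501953), 64.10771179199219)
riser 0.67 [300.6, 154.6] ((525.8302001953125, 9.009880065917969), (113.31214141845703, 112.88882446289062), 10.017237663269043)
```

View pics/w1.png

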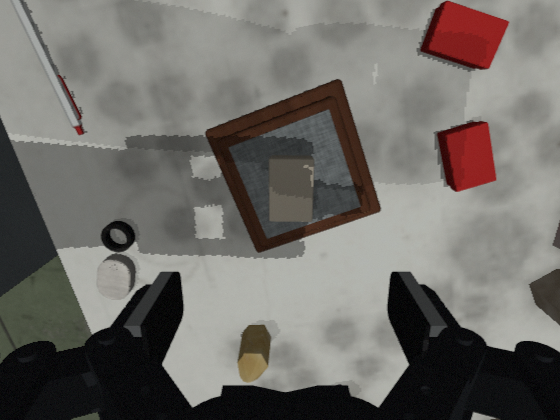

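```bash
python3 - <<'E'
import plant
print([n for n in dir(plant) if not n.startswith('__')])
print(getattr(plant,'tip_extent',None))
E
```

```text
['Unreachable', 'get_state', 'place_of', 'read_camera', 'sign_off', 'tip_extent', 'trace']
0.017
```

```bash
python3 -m crank '[[-1,0.6,0.2,3,0,0,0],[-1,0,0,3,0,0,0],[-1,0,0,3,0,0,0],[-1,0,0,2,0,0,0],[-1,0,0,0,0,0,0]]';  python3 - <<'E'
from h import *
r=cam("wrist"); save(r,"w2")
for i in range(3): s=get_state();print(s["eef_pos"].round(4)); cam("wrist")
for d in trace("box","wrist"): print(round(d["p"],2),d["location"],rect_on(r,d["pixels"],.048))
E
```

```text
time: 6.6
eef_pos: [0.521, -0.0014, 0.077]
tcp_rot: [0.77, 0.639, -0.001, -0.001]
contact_force: [-1.1, 0.2, 0.7]
opening: 0.997
[ 0.5223 -0.0016  0.0788]
[ 0.5233 -0.0017  0.08  ]
[ 0.5238 -0.0018  0.0807]
0.9 [520.4, 24.7] ((633.2183227539062, 83.16642761230469), (22.894874572753906, 38.77788162231445), 63.53569030761719)
0.88 [530.0, 194.1] ((635.4155883789062, 10.2918701171875), (29.809337615966797, 46.786643981933594), 7.0059709548950195)
0.55 [278.0, 247.9] ((518.3574829101562, 5.278770446777344), (53.28358840942383, 32.88002395629883), 79.16841125488281)
```

View pics/w2.png

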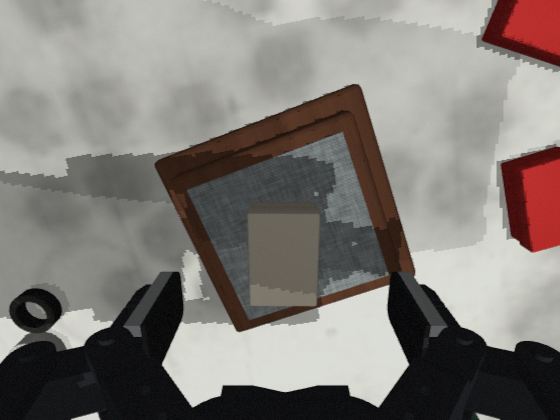

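The box sits centred between the jaws (about col 283, row 258). I'll descend and grip.

```bash
python3 -m crank '[[-1,0.2,-0.3,2,0,0,0],[-1,0,0,1.4,0,0,0],[-1,0,0,0,0,0,0],[-1,0,0,0,0,0,0]]'; python3 -m crank '[[0.6,0,0,0,0,0,0],[0.8,0,0,0,0,0,0],[1,0,0,0,0,0,0],[1,0,0,0,0,0,0],[1,0,0,0,0,0,0]]' 30
```

```text
time: 7.25
eef_pos: [0.5196, 0.0013, 0.0445]
tcp_rot: [0.769, 0.639, -0.0, -0.0]
contact_force: [-0.9, 0.0, 0.5]
opening: 0.997
time: 7.75
eef_pos: [0.52, 0.0012, 0.0449]
tcp_rot: [0.769, 0.639, 0.0, 0.0]
contact_force: [-0.7, -0.1, 1.3]
opening: 0.39
```

```bash
python3 -m crank '[[1,0,0,0,0,0,0],[1,0,0,0,0,0,0]]' 30; python3 -m crank '[[1,0,0,-2,0,0,0],[1,0,0,-3,0,0,0],[1,0,0,-3,0,0,0],[1,0,0,0,0,0,0],[1,0,0,0,0,0,0]]';python3 - <<'E'
from h import *
r=cam("wrist"); save(r,"w3")
s=get_state();print(s["eef_pos"],s["opening"])
E
```

```text
time: 7.95
eef_pos: [0.52, 0.0012, 0.0449]
tcp_rot: [0.769, 0.639, 0.0, 0.0]
contact_force: [-0.7, -0.9, 2.9]
opening: 0.389
time: 8.45
eef_pos: [0.5193, 0.0014, 0.1242]
tcp_rot: [0.769, 0.639, 0.0, 0.0]
contact_force: [-0.7, 1.1, -1.5]
opening: 0.394
[0.51849162 0.00152215 0.12298882] 0.3898091111326869
```

View pics/w3.png

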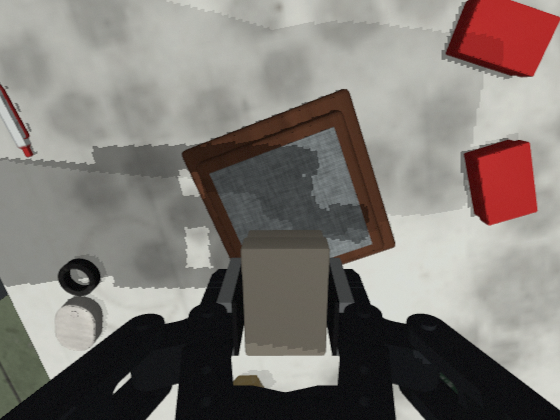

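The box is held, opening 0.39 (33 mm). Next I'll carry it to the mat.

```bash
python3 -m crank '[[1,4.3,-1,0,0,0,0],[1,4.3,-1,0,0,0,0],[1,4.3,-1,0,0,0,0],[1,4.3,-1,0,0,0,0],[1,4.3,-1,0,0,0,0]]'; python3 -m crank '[[1,4.3,-1,0,0,0,0],[1,0,0,2.5,0,0,0],[1,0,0,2.5,0,0,0],[1,0,0,2,0,0,0],[1,0,0,0,0,0,0]]';python3 - <<'E'
from h import *
r=cam("top"); save(r,"t2",(140,170,320,270),4)
r=cam("side"); save(r,"s2",(190,180,350,400),2.5)
s=get_state();print(s["eef_pos"],s["opening"])
E
```

```text
time: 9.0
eef_pos: [0.5079, 0.2231, 0.1217]
tcp_rot: [0.769, 0.639, -0.002, -0.001]
contact_force: [0.4, -0.3, -0.7]
opening: 0.391
time: 9.5
eef_pos: [0.5035, 0.2647, 0.0485]
tcp_rot: [0.769, 0.639, -0.005, -0.002]
contact_force: [-0.5, 0.0, -1.6]
opening: 0.385
[0.50665572 0.26553471 0.05265137] 0.39074511652770605
```

View pics/s2.png

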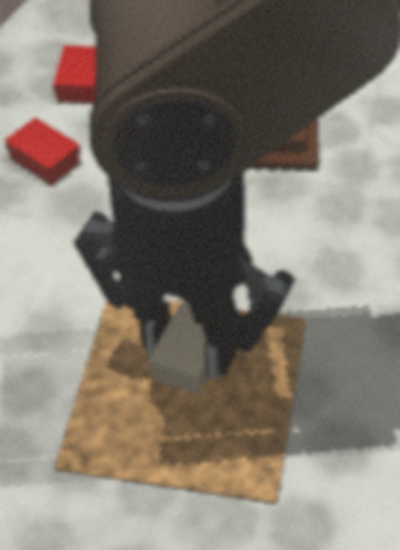

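The box is over the middle of the mat (about (175,350) in the crop). Lowering now.

```bash
python3 -m crank '[[1,0,0,1.5,0,0,0],[1,0,0,1,0,0,0],[1,0,0,0.4,0,0,0],[1,0,0,0,0,0,0],[1,0,0,0,0,0,0]]'; python3 -m crank '[[1,0,0,0.1,0,0,0],[1,0,0,0,0,0,0]]'
```

```text
time: 10.1
eef_pos: [0.5081, 0.266, 0.0255]
tcp_rot: [0.769, 0.639, 0.0, 0.0]
contact_force: [-0.1, 0.0, 0.8]
opening: 0.392
time: 10.3
eef_pos: [0.5082, 0.2661, 0.0247]
tcp_rot: [0.769, 0.639, 0.0, 0.0]
contact_force: [0.0, 0.4, -0.2]
opening: 0.389
```

```bash
python3 -m crank '[[1,0,0,0.15,0,0,0],[1,0,0,0,0,0,0],[1,0,0,0,0,0,0]]'
```

```text
time: 10.6
eef_pos: [0.508, 0.266, 0.0229]
tcp_rot: [0.769, 0.639, 0.0, 0.0]
contact_force: [0.7, -0.9, 0.1]
opening: 0.392
```

```bash
python3 -m crank '[[0.1,0,0,0,0,0,0],[-0.1,0,0,0,0,0,0],[-0.3,0,0,0,0,0,0],[-0.3,0,0,0,0,0,0]]'; python3 -m crank '[[-0.3,0,0,-1,0,0,0],[-0.3,0,0,-3,0,0,0],[-0.5,0,0,-4,0,0,0],[-1,0,0,-4,0,0,0],[-1,0,0,-3,0,0,0]]'; python3 - <<'E'
from h import *
r=cam("wrist"); save(r,"w4")
r=cam("side"); save(r,"s4",(190,180,350,400),2.5)
s=get_state();print(s["eef_pos"],s["opening"])
E
```

```text
time: 11.0
eef_pos: [0.5079, 0.266, 0.0229]
tcp_rot: [0.769, 0.639, 0.0, 0.0]
contact_force: [0.1, -0.3, -0.4]
opening: 0.653
time: 11.5
eef_pos: [0.5087, 0.2663, 0.1767]
tcp_rot: [0.769, 0.639, 0.002, 0.001]
contact_force: [1.0, 0.8, 0.2]
opening: 1.0
[0.51115183 0.26712439 0.18001741] 1.0003928279753849
```

View pics/w4.png

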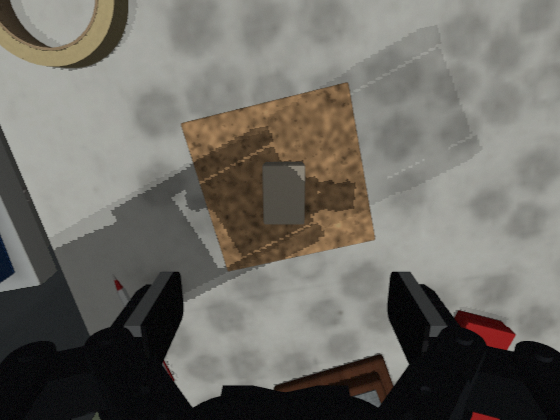

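View pics/s4.png

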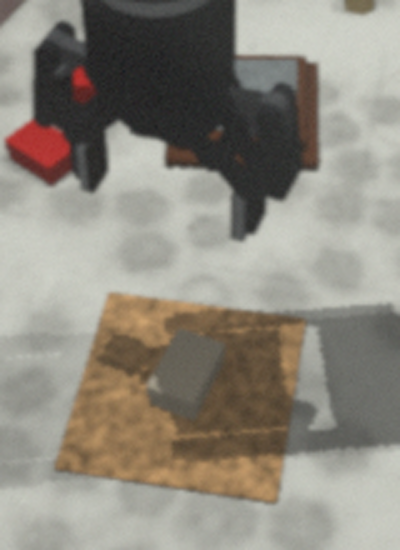

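The box lies flat at mid-mat (wrist (284,193)). Now on to the amethyst.

```bash
python3 -m crank '[[-1,-4.5,1,-1,0,0,0],[-1,-4.5,1,-1,0,0,0],[-1,-4.5,1,-1,0,0,0],[-1,-4.5,1,-1,0,0,0],[-1,-4.5,1,0,0,0,0]]';python3 -m crank '[[-1,-4.5,1,0,0,0,0],[-1,-4.5,1,0,0,0,0],[-1,-4.5,1,0,0,0,0],[-1,-4.5,1,0,0,0,0],[-1,-4.5,1,0,0,0,0]]'; python3 -m crank '[[-1,-4,0.6,0,0,0,0],[-1,0,0,0,0,0,0],[-1,0,0,0,0,0,0],[-1,0,0,0,0,0,0]]';python3 - <<'E'
from h import *
r=cam("wrist"); save(r,"w5")
s=get_state();print(s["eef_pos"],s["opening"])
for t in ["amethyst","citrine","jade"]:
    for d in place_of(t,"wrist"): print(t,round(d["p"],2),d["location"],(onz(r,d["location"],0)*1000).round(1))
    for d in trace(t,"wrist"): print("  ",t,round(d["p"],2),d["location"],rect_on(r,d["pixels"],0.04))
E
```

```text
time: 12.1
eef_pos: [0.516, 0.0339, 0.2143]
tcp_rot: [0.769, 0.639, 0.001, 0.001]
contact_force: [1.5, 0.3, 0.3]
opening: 0.998
time: 12.6
eef_pos: [0.523, -0.1964, 0.2124]
tcp_rot: [0.769, 0.639, -0.0, -0.0]
contact_force: [1.4, 0.9, -0.1]
opening: 0.996
time: 13.0
eef_pos: [0.5219, -0.234, 0.2123]
tcp_rot: [0.769, 0.639, -0.0, -0.001]
contact_force: [0.7, -0.1, -1.0]
opening: 1.0
[ 0.52206271 -0.23374806  0.21248164] 1.002400198551639
amethyst 0.67 [289.2, 191.9] [ 523.4 -250.7    0. ]
   amethyst 0.72 [289.8, 202.0] ((526.6672973632812, -248.97129821777344), (43.15064239501953, 29.8182373046875), 79.03430938720703)
citrine 0.91 [202.4, 109.0] [ 459.5 -158.7    0. ]
   citrine 0.59 [190.0, 114.1] ((459.30682373046875, -159.77545166015625), (26.217004776000977, 36.98318099975586), 85.0593032836914)
jade 0.89 [377.1, 85.4] [ 618.6 -167.4    0. ]
   jade 0.73 [387.0, 85.3] ((614.9785766601562, -167.8361358642578), (26.754390716552734, 37.83885955810547), 87.1816635131836)
```

View pics/w5.png

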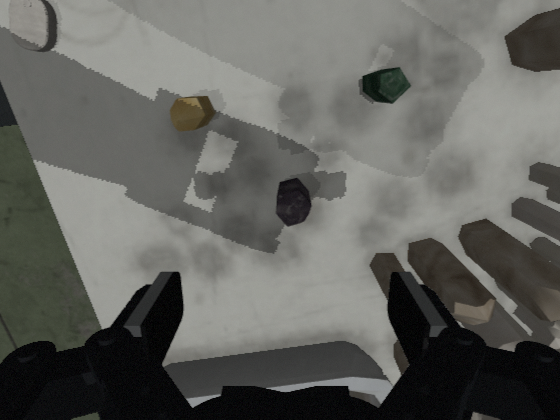

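```bash
python3 -m crank '[[-1,-3,0.4,2,0,0,0],[-1,0,0,3,0,0,0],[-1,0,0,0,0,0,0],[-1,0,0,0,0,0,0]]';python3 - <<'E'
from h import *
r=cam("wrist"); save(r,"w6")
a=r["color"][110:270,210:370,::-1].astype(np.float32);a=np.clip((a-10)*3.0,0,255).astype(np.uint8)
cv2.imwrite("pics/w6c.png",cv2.resize(a,(600,600),interpolation=cv2.INTER_CUBIC))
s=get_state();print(s["eef_pos"],s["opening"])
for d in place_of("amethyst","wrist"): print(round(d["p"],2),d["location"],(onz(r,d["location"],0)*1000).round(1))
for p in [(378,262),(415,245),(370,262)]: print(onz(r,p,0))
E
```

```text
time: 13.75
eef_pos: [0.5204, -0.2648, 0.1625]
tcp_rot: [0.769, 0.639, -0.0, -0.001]
contact_force: [-0.5, 1.0, 0.9]
opening: 0.999
[ 0.52107892 -0.2652579   0.16379053] 1.0060257502476937
0.85 [285.7, 172.2] [ 523.9 -250.2    0. ]
[ 0.59008612 -0.34591122  0.        ]
[ 0.62378752 -0.33530319  0.        ]
[ 5.83058250e-01 -3.44604591e-01  5.55111512e-17]
```

View pics/w6.png

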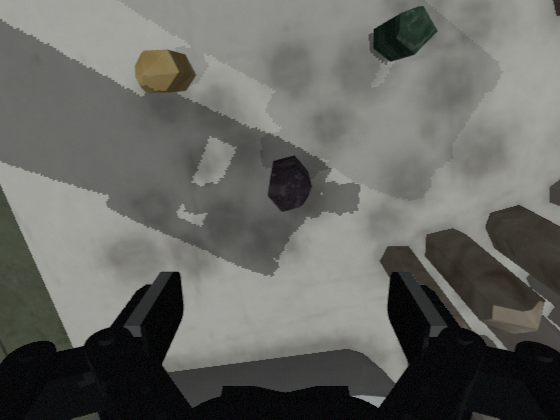

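View pics/w6c.png

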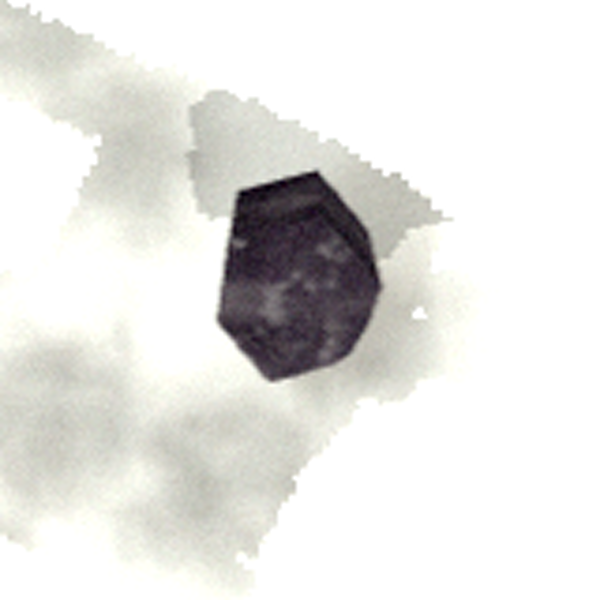

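```bash
python3 - <<'E'
from h import *
r=cam("wrist")
acc=np.mean([cam("wrist")["color"].astype(np.float32) for _ in range(4)],0)
a=acc[145:220,258:322,::-1];a=np.clip((a-15)*4.5,0,255).astype(np.uint8)
cv2.imwrite("pics/w7c.png",cv2.resize(a,(640,750//75*75),interpolation=cv2.INTER_CUBIC)[:600*2])
a=cv2.resize(a,(512,600),interpolation=cv2.INTER_CUBIC)
cv2.imwrite("pics/w7c.png",a)
E
```

```text
(no output)
```

View pics/w7c.png

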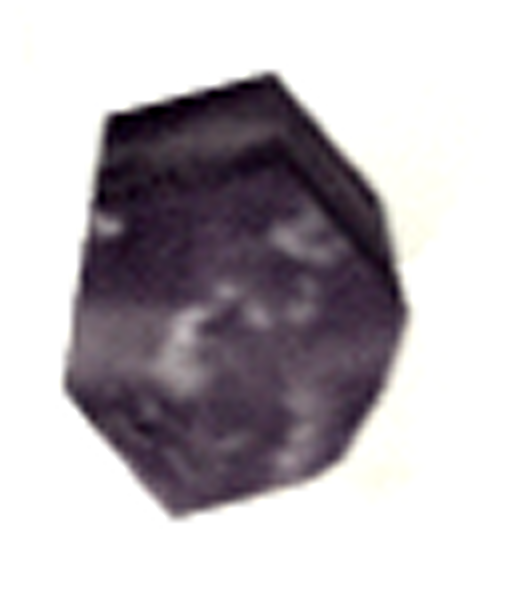

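```bash
python3 - <<'E'
from h import *
r=cam("wrist")
def P(q,z): return onz(r,(258+q[0]/8-.44,145+q[1]/8-.44),z)[:2]*1000
B=[P(q,0) for q in [(108,115),(272,72),(380,195)]]
S=[P(q,.044) for q in [(97,190),(285,135),(408,310),(345,460),(175,518),(65,385)]]
print(np.round(B,1),np.round(S,1))
def ang(a,b): d=b-a; return np.degrees(np.arctan2(d[1],d[0]))%180, np.hypot(*d)
print("B12",ang(B[0],B[1]),"B23",ang(B[1],B[2]))
for i in range(6): print("S",i+1,ang(S[i],S[(i+1)%6]))
print(get_state()["eef_pos"])
S=np.array(S)
for a in range(0,180,5):
    n=np.array([np.cos(np.radians(a)),np.sin(np.radians(a))]); print(a,round(np.ptp(S@n),1),end='; ')
E
```

```text
[[ 515.4 -238.5]
 [ 532.7 -237.2]
 [ 541.4 -251.8]] [[ 516.3 -236.8]
 [ 533.3 -235. ]
 [ 541.3 -252.4]
 [ 533.4 -265.2]
 [ 517.3 -267.8]
 [ 510.  -253.6]]
B12 (np.float64(4.22332042027881), np.float64(17.30171408291145)) B23 (np.float64(120.76771434820796), np.float64(16.98071485718217))
S 1 (np.float64(5.961994938322668), np.float64(17.08958381023857))
S 2 (np.float64(114.49851084262197), np.float64(19.167074774706112))
S 3 (np.float64(58.33029227629575), np.float64(14.945978125000925))
S 4 (np.float64(9.211782018846947), np.float64(16.29403227267957))
S 5 (np.float64(117.30871361844416), np.float64(15.904262969888965))
S 6 (np.float64(69.56759632775463), np.float64(17.995712766478604))
[ 0.52100654 -0.26542264  0.1637323 ]
0 31.2; 5 31.2; 10 31.0; 15 30.5; 20 29.8; 25 29.0; 30 30.2; 35 31.9; 40 33.3; 45 34.5; 50 35.4; 55 36.0; 60 36.4; 65 36.5; 70 36.3; 75 35.8; 80 35.0; 85 34.0; 90 32.8; 95 31.3; 100 30.9; 105 31.8; 110 32.5; 115 33.0; 120 33.1; 125 33.1; 130 32.7; 135 32.2; 140 31.3; 145 30.3; 150 29.4; 155 29.2; 160 28.9; 165 29.9; 170 30.5; 175 31.0;
```

```bash
python3 -m crank '[[-1,0,0,-4,0,0,0],[-1,-3.2,0.6,0,0,0,0],[-1,-3.2,0.6,0,0,0,0],[-1,0,0,0,0,0,0],[-1,0,0,0,0,0,0]]';python3 - <<'E'
from h import *
r=cam("wrist");print(r["T"][:3,3],get_state()["eef_pos"]); save(r,"w8")
acc=np.mean([cam("wrist")["color"].astype(np.float32) for _ in range(4)],0)
print(proj(r,(.524,-.25,.04)))
u,v=[int(t) for t in proj(r,(.524,-.25,.04))]
print(u,v)
a=acc[v-30:v+30,u-30:u+30,::-1];a=np.clip((a-15)*4.5,0,255).astype(np.uint8)
cv2.imwrite("pics/w8c.png",cv2.resize(a,(600,600),interpolation=cv2.INTER_CUBIC))
E
```

```text
time: 14.65
eef_pos: [0.5205, -0.3307, 0.2028]
tcp_rot: [0.77, 0.639, 0.0, -0.0]
contact_force: [0.7, 0.0, -0.3]
opening: 0.999
[ 0.5356192  -0.25126637  0.32797945] [ 0.52047415 -0.33000705  0.20250482]
[269.47027423  89.18961145]
269 89
```

View pics/w8c.png

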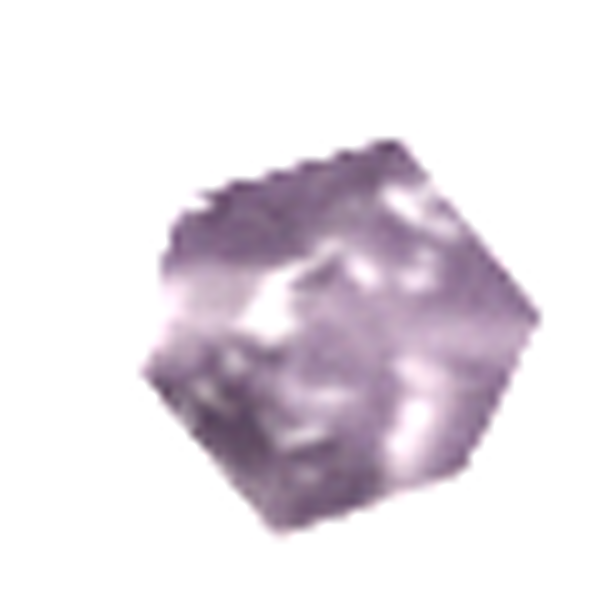

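View pics/w8.png

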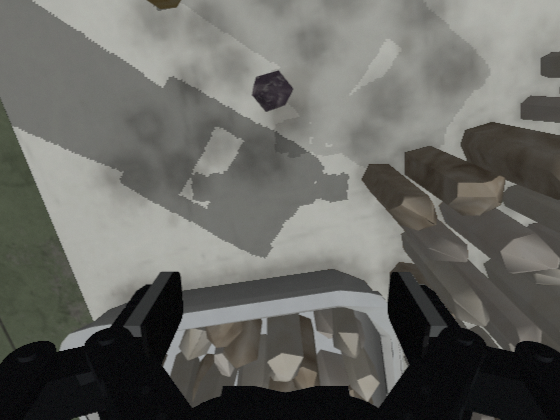

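```bash
python3 - <<'E'
from h import *
r=cam("wrist")
for z in (.044,.05):
    S=np.array([onz(r,(239+a/10-.45,59+b/10-.45),z)[:2]*1000 for a,b in [(185,205),(398,140),(540,318),(465,472),(280,533),(145,372)]])
    print(S.round(1).tolist(), S.mean(0))
    for i in range(6):
        d=S[(i+1)%6]-S[i]; print(i+1,np.degrees(np.arctan2(d[1],d[0]))%180, np.hypot(*d))
    for a in (90,95,98,100,105,8,20,24,26,28,30,118):
        n=np.array([np.cos(np.radians(a)),np.sin(np.radians(a))]); print(a,round(np.ptp(S@n),1),end='; ')
    print()
    c=S.mean(0)
    for i,j in((0,3),(1,4),(2,5)):
        d=S[i+1]-S[i];n=np.array([-d[1],d[0]])/np.hypot(*d); m=(S[j]+S[(j+1)%6])/2
        print("gap",i+1,((S[i]+S[i+1])/2-m)@n)
E
```

```text
[[516.5, -240.0], [533.0, -238.4], [541.2, -252.8], [533.6, -262.8], [518.8, -264.7], [511.0, -251.2]] [ 525.69261288 -251.63649216]
1 5.465275504495043 16.638429668511474
2 119.66393129148607 16.550444921710206
3 52.72377973164237 12.597900576253585
4 7.149611179544991 14.958049827289953
5 119.81451602350056 15.568544450965382
6 63.96627465606816 12.436877167940613
90 26.3; 95 24.9; 98 25.0; 100 25.4; 105 26.5; 8 29.7; 20 27.8; 24 26.9; 26 26.4; 28 25.9; 30 25.5; 118 28.2; 
gap 1 24.56817478763145
gap 2 25.42974418180232
gap 3 26.235293050330593
[[516.9, -240.2], [533.1, -238.6], [541.1, -252.7], [533.7, -262.5], [519.1, -264.4], [511.5, -251.1]] [ 525.90466092 -251.60070275]
1 5.465275504494932 16.28675823663395
2 119.6639312914861 16.200633143808798
3 52.72377973164291 12.3316301515459
4 7.14961117954482 14.641895063549578
5 119.81451602350046 15.239486214797644
6 63.96627465606897 12.174010149305191
90 25.7; 95 24.4; 98 24.5; 100 24.9; 105 25.9; 8 29.1; 20 27.2; 24 26.4; 26 25.9; 28 25.4; 30 25.0; 118 27.6; 
gap 1 24.04889950875482
gap 2 24.892258690270573
gap 3 25.680781401301807
```

```bash
python3 -m crank '[[-1,4,-0.5,0,0,0,0],[-1,3.9,-0.5,0,0,0,0],[-1,0,0,0,0,0,8],[-1,0,0,0,0,0,8],[-1,0,0,0,0,0,8]]'; python3 -m crank '[[-1,0,0,0,0,0,8],[-1,0,0,0,0,0,8],[-1,0,0,0,0,0,8.4],[-1,0,0,0,0,0,8.4],[-1,0,0,0,0,0,8.4]]';python3 -m crank '[[-1,0,0,2,0,0,8],[-1,0,0,2,0,0,0],[-1,0,0,0,0,0,0],[-1,0,0,0,0,0,0]]';python3 - <<'E'
from h import *
r=cam("wrist");print(r["T"][:3,3],get_state()["eef_pos"]); save(r,"w9")
acc=np.mean([cam("wrist")["color"].astype(np.float32) for _ in range(4)],0)
u,v=[int(t) for t in proj(r,(.524,-.25,.03))]
print(u,v)
a=acc[v-38:v+37,u-37:u+38,::-1];a=np.clip((a-15)*4.5,0,255).astype(np.uint8)
cv2.imwrite("pics/w9c.png",cv2.resize(a,(600,600),interpolation=cv2.INTER_CUBIC))
E
```

```text
time: 15.45
eef_pos: [0.5255, -0.2499, 0.203]
tcp_rot: [0.886, 0.463, 0.0, 0.0]
contact_force: [0.5, 0.0, 0.4]
opening: 0.999
time: 15.95
eef_pos: [0.5254, -0.2504, 0.2029]
tcp_rot: [0.993, 0.121, 0.0, -0.0]
contact_force: [0.7, 0.2, 0.4]
opening: 0.998
time: 16.35
eef_pos: [0.5253, -0.2506, 0.1628]
tcp_rot: [0.999, 0.055, -0.0, -0.0]
contact_force: [0.6, 0.1, 0.0]
opening: 0.999
[ 0.60512355 -0.24084471  0.2879432 ] [ 0.5257716  -0.25100158  0.16371687]
285 201
```

View pics/w9c.png

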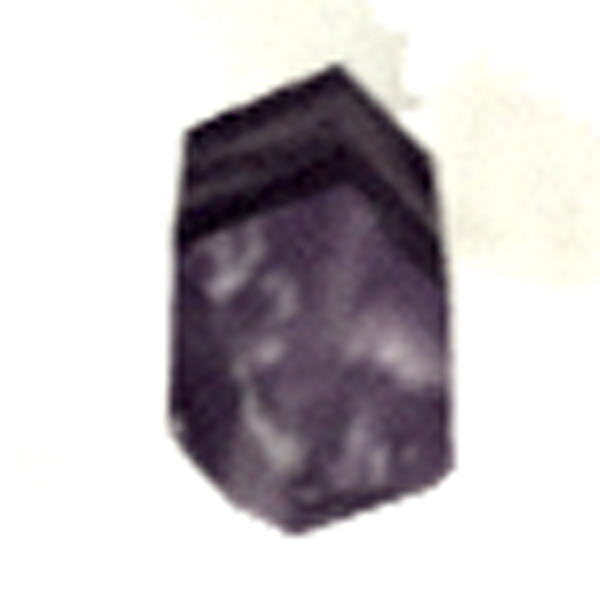

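View pics/w9.png

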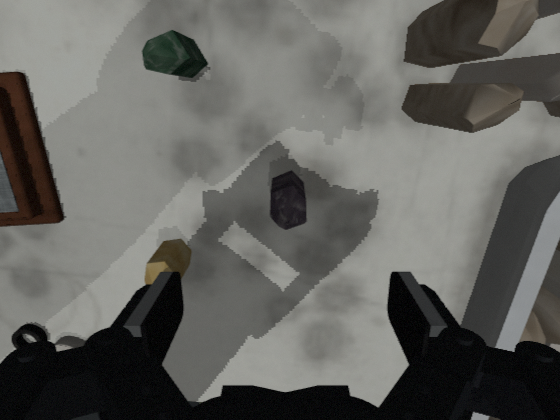

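```bash
python3 - <<'E'
from h import *
r=cam("wrist")
P=lambda q,z: onz(r,(248+q[0]/8-.44,163+q[1]/8-.44),z)[:2]*1000
B2,B3,B4=[P(q,0) for q in [(187,130),(338,66),(433,152)]]
print(B2,B3,B4)
B1=np.array([515.4,-238.5])-np.array([532.7,-237.2])+B2
n=np.array([np.cos(np.radians(96.3)),np.sin(np.radians(96.3))])
print("A base gap",(B2-B4)@n)
for a,b in((B2,B3),(B3,B4)): d=b-a;print(np.degrees(np.arctan2(d[1],d[0]))%180,np.hypot(*d))
for z in (.044,.05):
  L,Rr=P((170,425),z),P((453,465),z);print(z,"top gap",(L-Rr)@n)
for d in place_of("amethyst","wrist"): print(round(d["p"],2),(onz(r,d["location"],0)*1000).round(1))
E
```

```text
[ 533.22058595 -237.9010538 ] [ 541.67570936 -252.74996824] [ 533.66008821 -263.63357313]
A base gap 25.625347973342244
119.65762781308752 17.08740389320709
53.628879192683385 13.516768765381082
0.044 top gap 25.872561178362876
0.05 top gap 25.240186117693682
0.6 [ 524.8 -249.5    0. ]
```

```bash
python3 -m crank '[[-1,0,0.1,3,0,0,0],[-1,0,0,3,0,0,0],[-1,0,0,3,0,0,0],[-1,0,0,0,0,0,0],[-1,0,0,0,0,0,0]]';python3 - <<'E'
from h import *
r=cam("wrist");print(get_state()["eef_pos"]); save(r,"w10")
E
```

```text
time: 17.2
eef_pos: [0.5254, -0.252, 0.073]
tcp_rot: [0.999, 0.054, -0.0, -0.0]
contact_force: [-0.9, 0.1, 0.5]
opening: 1.002
[ 0.52633173 -0.25262137  0.07436434]
```

View pics/w10.png

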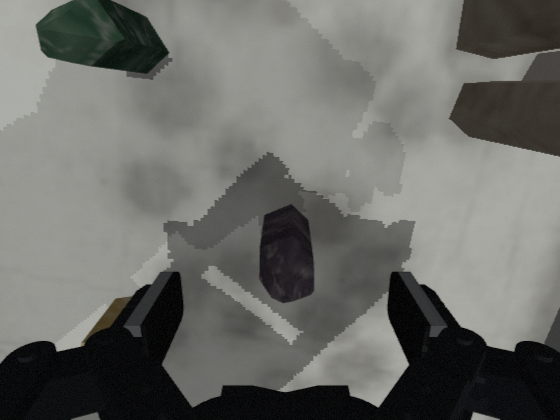

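The stone is centred between the fingers (col 287). I'll narrow the jaws, descend and grip.

```bash
python3 -m crank '[[-0.3,0,0,0,0,0,0],[-0.3,0,0,2,0,0,0],[-0.3,0,0,1.5,0,0,0],[-0.3,0,0,1,0,0,0],[-0.3,0,0,0.2,0,0,0]]';python3 -m crank '[[-0.3,0,0,0,0,0,0],[0.2,0,0,0,0,0,0],[0.3,0,0,0,0,0,0],[0.4,0,0,0,0,0,0],[0.5,0,0,0,0,0,0]]' 30
```

```text
time: 17.75
eef_pos: [0.5247, -0.2515, 0.0245]
tcp_rot: [0.999, 0.054, -0.001, -0.001]
contact_force: [-0.0, 0.4, 0.5]
opening: 0.651
time: 18.25
eef_pos: [0.526, -0.2524, 0.0267]
tcp_rot: [0.999, 0.054, 0.001, 0.0]
contact_force: [-0.8, 0.2, 3.1]
opening: 0.303
```

```bash
python3 -m crank '[[0.6,0,0,0,0,0,0],[1,0,0,0,0,0,0],[1,0,0,0,0,0,0],[1,0,0,0,0,0,0]]' 30; python3 - <<'E'
from h import *
r=cam("wrist");print(get_state()["eef_pos"]); save(r,"w11")
E
```

```text
time: 18.65
eef_pos: [0.526, -0.2524, 0.0267]
tcp_rot: [0.999, 0.054, 0.0, 0.0]
contact_force: [-0.0, 0.2, 6.0]
opening: 0.301
[ 0.52596137 -0.25237859  0.02668867]
```

View pics/w11.png

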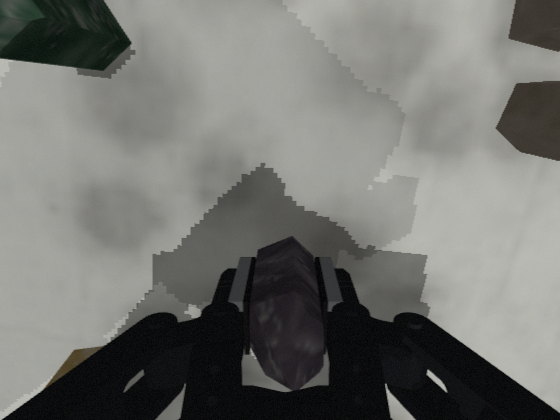

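```bash
python3 -m crank '[[1,0,0,-1,0,0,0],[1,0,0,-2,0,0,0],[1,0,0,-3,0,0,0],[1,0,0,-3,0,0,0],[1,0,0,0,0,0,0]]' 30; python3 - <<'E'
from h import *
r=cam("wrist");s=get_state();print(s["eef_pos"],s["opening"],s["contact_force"]); save(r,"w12")
r=cam("side");save(r,"s12",(220,90,380,210),5)
E
```

```text
time: 19.2
eef_pos: [0.5279, -0.2536, 0.1207]
tcp_rot: [0.999, 0.054, 0.004, 0.003]
contact_force: [0.4, -0.0, -0.6]
opening: 0.302
[ 0.52659491 -0.25276498  0.11809589] 0.303042809265888 [-0.56096316  0.68765396 -1.06939318]
```

View pics/w12.png

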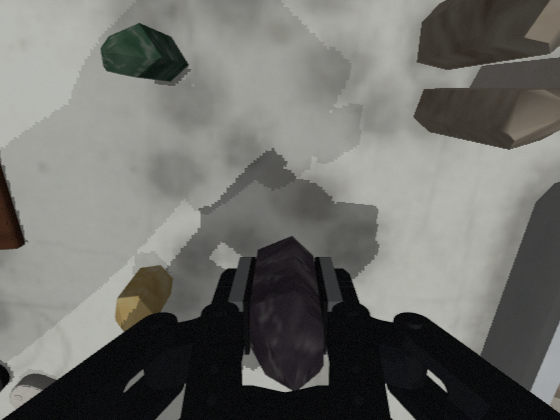

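View pics/s12.png

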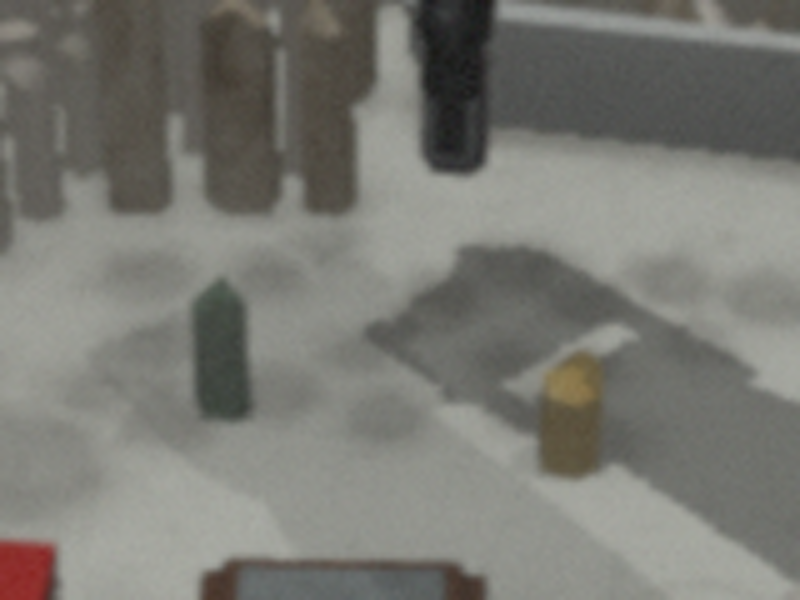

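```bash
python3 -m crank '[[1,0.4,-4,0,0,0,0],[1,0.4,-4.2,0,0,0,0],[1,0.5,-4.2,0,0,0,0],[1,0.5,-4.3,0,0,0,0],[1,0.5,-4.3,0,0,0,0]]'; python3 -m crank '[[1,0.4,-4.3,0,0,0,0],[1,0,0,0,0,0,0],[1,0,0,0,0,0,0],[1,0,0,0,0,0,0]]'; python3 - <<'E'
from h import *
r=cam("wrist");s=get_state();print(s["eef_pos"],s["opening"],s["contact_force"]); save(r,"w13")
for d in place_of("riser","wrist"): print(d["p"],onz(r,d["location"],0))
for X in [(0,0)]+[(a,b) for a in(-.042,.042) for b in (-.042,.042)]:
    t=np.radians(9.9); p=np.array([.5245+X[0]*np.cos(t)-X[1]*np.sin(t),.0035+X[0]*np.sin(t)+X[1]*np.cos(t),.026]); print(X,proj(r,p).round(1))
E
```

```text
time: 19.8
eef_pos: [0.5236, -0.0388, 0.1133]
tcp_rot: [0.999, 0.054, -0.002, -0.001]
contact_force: [-0.1, 0.6, -0.3]
opening: 0.304
time: 20.2
eef_pos: [0.5242, 0.0018, 0.1146]
tcp_rot: [0.999, 0.054, -0.001, -0.0]
contact_force: [-0.2, 0.1, -0.9]
opening: 0.303
[0.52446532 0.00137259 0.11495903] 0.30031187274798987 [-0.0717832   0.28116777 -0.97006769]
0.92 [0.52507413 0.00539958 0.        ]
(0, 0) [284.1 219.3]
(-0.042, -0.042) [350.5 273.9]
(-0.042, 0.042) [226.2 281. ]
(0.042, -0.042) [349.5 149.5]
(0.042, 0.042) [210.1 158.4]
```

View pics/w13.png

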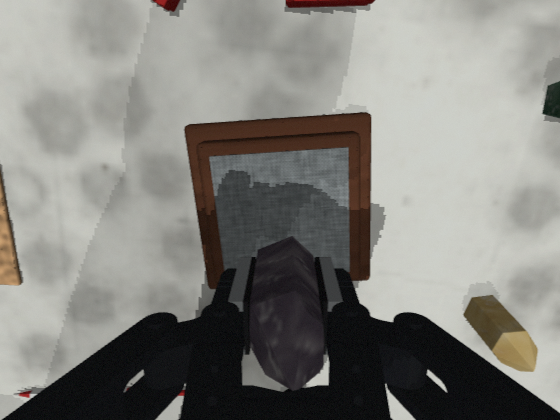

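The pad corners fit the predicted riser (centre 524.5, 3.5) within about 2 px. Lowering the stone now.

```bash
python3 -m crank '[[1,0,-0.1,2,0,0,0],[1,0,0,2,0,0,0],[1,0,0,1.5,0,0,0],[1,0,0,0.5,0,0,0],[1,0,0,0,0,0,0]]'; python3 -m crank '[[1,0,0,0,0,0,0],[1,0,0,0,0,0,0],[1,0,0,0,0,0,0]]'
```

```text
time: 20.8
eef_pos: [0.5242, 0.003, 0.055]
tcp_rot: [0.999, 0.054, -0.001, -0.0]
contact_force: [-0.1, -0.4, -1.0]
opening: 0.303
time: 21.1
eef_pos: [0.5254, 0.0034, 0.0567]
tcp_rot: [0.999, 0.054, 0.001, 0.0]
contact_force: [-0.5, 0.4, -1.3]
opening: 0.304
```

```bash
python3 -m crank '[[1,0,0,0.25,0,0,0],[1,0,0,0,0,0,0],[1,0,0,0,0,0,0]]';python3 -m crank '[[1,0,0,0.1,0,0,0],[1,0,0,0,0,0,0],[1,0,0,0,0,0,0]]'
```

```text
time: 21.4
eef_pos: [0.5246, 0.0035, 0.0533]
tcp_rot: [0.999, 0.054, -0.0, -0.0]
contact_force: [-0.6, 0.3, -1.3]
opening: 0.304
time: 21.7
eef_pos: [0.5249, 0.0034, 0.0527]
tcp_rot: [0.999, 0.054, 0.0, -0.0]
contact_force: [-1.2, 0.7, 3.2]
opening: 0.302
```

Contact made (force went from -1.3 to +3.2 N). Releasing gently.

```bash
python3 -m crank '[[0.35,0,0,0,0,0,0],[0.25,0,0,0,0,0,0],[0.1,0,0,0,0,0,0],[0,0,0,0,0,0,0],[-0.2,0,0,0,0,0,0]]' 20;python3 - <<'E'
from h import *
r=cam("wrist");s=get_state();print(s["eef_pos"],s["opening"],s["contact_force"]); save(r,"w14")
E
```

```text
time: 22.2
eef_pos: [0.5247, 0.0034, 0.0523]
tcp_rot: [0.999, 0.054, 0.0, -0.0]
contact_force: [0.1, -0.6, -0.0]
opening: 0.599
[0.52470867 0.00343344 0.05225953] 0.5991636089940421 [-0.53915225  0.2678389  -0.40732392]
```

View pics/w14.png

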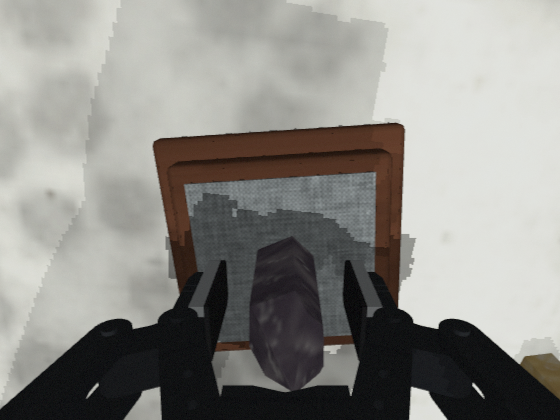

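The stone stands free between the open jaws (col 286). I'll retreat upward and check.

```bash
python3 -m crank '[[-0.6,0,0,0,0,0,0],[-1,0,0,-1.5,0,0,0],[-1,0,0,-3,0,0,0],[-1,0,0,-4,0,0,0],[-1,0,0,-4,0,0,0]]';python3 -m crank '[[-1,-1,4,-3,0,0,0],[-1,-1,4,0,0,0,0],[-1,-1,4,0,0,0,0],[-1,-1,4,0,0,0,0],[-1,0,0,0,0,0,0]]'; python3 - <<'E'
from h import *
r=cam("side"); save(r,"s15",(180,120,380,390),2.2);R1=r
for t in ["amethyst","box","citrine","jade","riser"]:
    for d in place_of(t,"side"): print(t,round(d["p"],2),(onz(r,d["location"],{"amethyst":.026,"box":.004}.get(t,0))*1000).round(0))
r=cam("wrist"); save(r,"w15"); r=cam("top"); save(r,"t15",(130,130,410,310),2.8)
for t,z in [("amethyst",.026),("box",.004),("mat",0),("riser",0),("citrine",0),("jade",0)]:
    for d in place_of(t,"top"): print("top",t,round(d["p"],2),(onz(r,d["location"],z)*1000).round(0))
E
```

```text
time: 22.75
eef_pos: [0.5244, 0.0035, 0.1794]
tcp_rot: [0.999, 0.054, -0.0, -0.0]
contact_force: [-0.0, -0.4, 0.2]
opening: 0.999
time: 23.25
eef_pos: [0.5021, -0.1632, 0.2085]
tcp_rot: [0.999, 0.052, 0.001, 0.001]
contact_force: [0.8, 0.4, -0.6]
opening: 1.001
amethyst 0.64 [524.   8.  26.]
box 0.94 [661.  88.   4.]
box 0.88 [513. 272.   4.]
box 0.77 [664.   4.   4.]
citrine 0.78 [ 465. -161.    0.]
jade 0.79 [ 609. -160.    0.]
riser 0.56 [536.  12.   0.]
riser 0.15 [512. 264.   0.]
top amethyst 0.61 [526.  10.  26.]
top box 0.66 [664. -10.   4.]
top box 0.48 [665.  83.   4.]
top mat 0.64 [503. 267.   0.]
top riser 0.64 [529.  -6.   0.]
top jade 0.56 [ 619. -172.    0.]
```

View pics/s15.png

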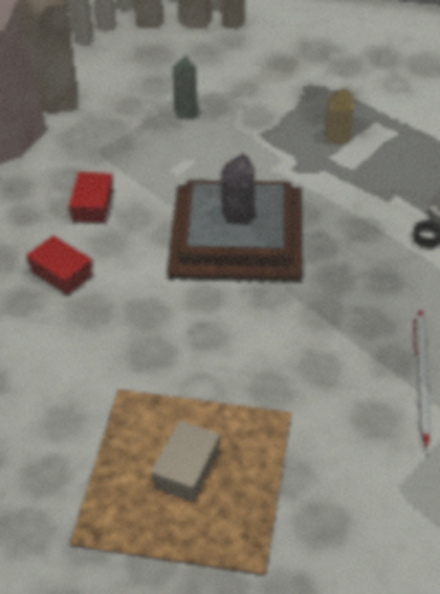

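View pics/t15.png

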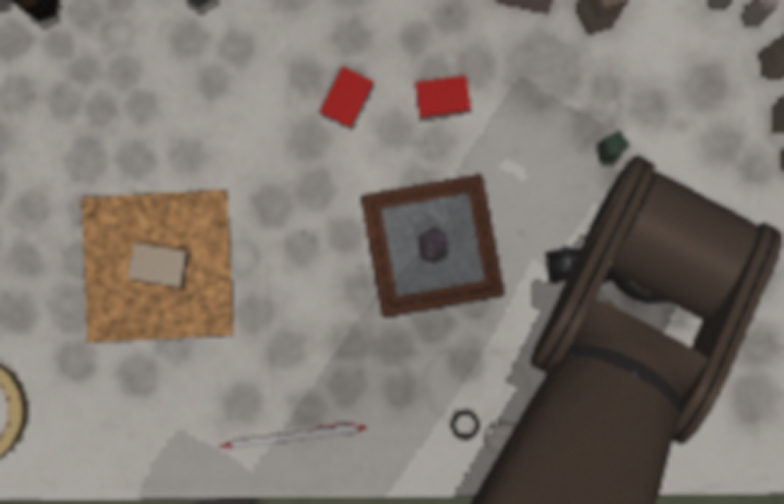

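Everything is in place: the box is flat on the mat, the amethyst is upright at the pad centre, citrine and jade are still standing, and the arm is clear. Handing in.

```bash
python3 - <<'E'
from plant import *
print(get_state()["time"]); print(sign_off())
E
```

```text
23.95
the job is handed in; nothing more can be done
None
```

The job is done and handed in at 24.0 s of the 61 s allowed. I lifted the beige box off the riser and set it on the mat. I then stood the amethyst on the cleared riser and moved the arm clear. The red look-alikes, the citrine and the jade were not touched.

**Last checks (side and top pictures):**
- **Box:** it lies flat, lid up, near the middle of the mat. It measured about (513, 272) mm, with the mat centre at about (507, 267) mm.
- **Amethyst:** it stands upright near the pad centre. I set it at about (525, 3) mm, with the riser centre at about (524.5, 3.5) mm.
- **Bystanders:** citrine and jade are still standing where they were.

**Checks that disagreed or failed:**
- **Final network positions:** they put the amethyst 5–7 mm off in y and the riser origin up to 12 mm off. The pictures show the stone centred.
- **Box and citrine from above:** the top-camera network missed the box on the mat, though it shows in that picture. It also missed the citrine, which the side picture shows.
- **Amethyst flat sides:** two of its three pairs of sides looked equally parallel, so I could not be sure which was the 27 mm pair. The pair I gripped measured about 26 mm, and the stone was steady when lifted and released.

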